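# Eject a cast test block and trap it on the runway

## Task

Pop the cast test block out of its mould by pressing the jig's spring key down with one finger, with the other finger in the runway to stop the block there, wholly out of the mould, before it slides off the end. Leave the block alone until the ejector has moved it, never pick it up, and leave the other things on the bench where they are. Finish while holding: one finger keeping the key down, the block resting still against the other finger on the runway.

Things in the scene. Friction and masses are not known exactly. Their poses are not given: they have to be found in the camera images.
- jig: Bare metal bench jig, fixed (base plate 250 x 150 x 12 mm). Origin on the bench, z up; x, level, runs from the mould to the runway: mould at jig x = -117 to -45 mm, runway from there to 106 mm, both 50 mm wide inside (y = -25 to 25). The spring key is at x = 10 to 70, y = -76 to -40 mm, beside the runway. A pusher behind the block is linked to the key.
- mould (a point): Middle of the mould's floor edge, where the runway begins (jig x = -45, y = 0), 70 mm above the bench. The mould is a steel nest open on top and towards the runway; its cheeks and back wall end 106 mm above the bench.
- runway: Slippery steel chute sloping 18 degrees down from the mould. Origin on its floor, on the centre line beside the key's middle (jig x = 40, y = 0), 42 mm above the bench; x down the slope, z out of the floor. Floor x = -89 to 69 mm (open end), side walls 5 mm thick, 14 high. The block slides down in under 1 s; with a finger standing at x = 0 it stops with its origin near x = -33 mm.
- key_top (a point): Middle of the top of the ejector key, a level grey plate 60 mm (along the runway) x 36 x 8 mm going straight down on a spring; 58 mm to the -y side of the runway's centre line. Top 68 mm above the bench when up, 56 mm fully down: a second, equal fingertip at the runway's origin is then 26 and 14 mm above its floor, in the block's way.
- key (a joint): How far the key is pressed: 0 (up) to 0.012 m (fully down). 2.4 N at the start, 7.2 N at the bottom; springs back when let go. The pusher moves 3.5 times as far; the block starts to move by 2 mm of press and slides off down the runway at 7 to 9 mm. Press it fully down, at 0.05 m/s or slower.
- block: The cast test block in the mould, dark stone-like, 44 mm (x, along the runway) x 46 mm (y) x 45 mm high, about 0.2 kg, loose. Origin at the centre of its underside, z up. It starts on the mould floor with its origin near jig x = -70 mm.
- spare: Another cast block of the same shape and size, standing on the bench beside the jig: leave alone. Origin at the centre of its underside.
- jar: White jar with a lid, 64 mm across, 85 mm high, on the bench: leave alone. Origin at the centre of its underside.
- cup: White open cup, 72 mm across, 80 mm high, on the bench: leave alone. Origin at the centre of its underside.
Not all that is in view belongs to the job. Leave any blue or yellow look-alike of the block alone.

How it is judged:
On the way, in this order (a step that is already met when the one before it is completed fails the run):
1. the key is being pressed while the block is still in the mould (value of joint key above 0.002 m and x of block in the frame of jig below -0.045 m).
2. the block has popped out on to the runway and is stopped by a finger, the key still down (x of block in the frame of runway between -0.066 and 0.045 m and value of joint key above 0.008 m and contact force between the fingers and block above 0.08 N), for 0.3 s.
At the end, for the whole second after the job is handed in: Key held at least 8 mm down; block on the runway (origin at runway x -66 to 45 mm, y within 12 mm, under 12 mm off the floor, tilt under 0.5 rad), at rest (under 20 mm/s), leaning on a finger with more than 0.08 N (all of step 2 and linear speed of block below 0.02 m/s and angle between block's own z axis and vertical below 0.5 rad and z of block in the frame of runway between -0.008 and 0.012 m and y of block in the frame of runway between -0.012 and 0.012 m); the arm keeps its last pose, push and grip.
It fails at once if a finger touches the block in the mould before the ejector has moved it (origin still at jig x below -62 mm) (contact force between the fingers and block above 0.3 N and x of block in the frame of jig below -0.062 m).
It fails at once if the block is lifted more than 15 mm off the runway (or as far above the mould floor) (z of block in the frame of runway above 0.015 m or z of block in the frame of jig above 0.085 m).
It fails at once if the block slides away off the lower end (origin more than 55 mm below the runway's origin) (x of block in the frame of runway above 0.055 m).
It fails at once if the spare block, jar or cup is disturbed (shifted by more than 15 mm) (distance of any of spare, jar, cup from where it was at the start of the episode above 0.015 m).
It also fails if it takes over 32 s, if anything falls off the work surface, if the arm or the gripper's body presses on something with over 40 N, if the wrist force passes 120 N, or if a joint passes its speed limit or range.

## Robot

A 7-joint arm with a two-finger parallel gripper is mounted at the origin on the work surface. World frame = base frame: x ahead of the robot, y to its left, z up, the work surface at z = 0. Lengths are in m, angles in rad, forces in N, time in s.
With the tool pointing down it reaches from about 0.425 to 0.925 m from the base axis. Payload 6.8 kg.
Tool frame: the origin (TCP) lies at the very end of the fingers, on their centre line; the grasp point (between the pads) lies 19 mm behind it (bot.grip_depth is the distance from the TCP to the grasp point, in m); z points along the fingers, y is the direction in which the jaws open and shut (so a half turn about z gives the same grasp; the last joint's range is limited). The gripper opens to 85 mm and grips with 20 to 120 N. Pads are 22 mm wide; open, the fingers measure 114 mm over their backs; the gripper's body (76 mm by 85 mm) begins 54 mm behind the grasp point. The pads swing forward as they close: fully open they stand 13 mm farther back than shut.
Start: joints at [-1.456, 0.477, 0.022, 1.555, -0.011, 1.109, -0.083], TCP at [0.149, 0.658, 0.231] pointing down, gripper open.
Joint ranges: [-2.96, 2.96], [-0.34, 2.1], [-1.41, 1.46], [0.24, 2.44], [-1.37, 4.51], [0.17, 1.92], [-2.96, 2.96]. Speed limits (rad/s): [2.39, 2.39, 3.14, 3.14, 3.14, 3.14, 3.14].

## Interface

Orientations are given as a unit quaternion [w, x, y, z].
In Python, from station import bot gives the robot as it stands.
- The arm moves only by the tool step_arm, never from a script. Its argument "increments" is a list of rows, each a list of 7 numbers: the shift along the world's x, y, z in m, then the turn, a rotation vector about the world's x, y, z in degrees, then the gripper command: -1 is fully open, 1 is shut, values between are in proportion. In form: [[dx, dy, dz, rx, ry, rz, fingers], ...]. A call has 1 to 10 rows; each row is the pose to reach, as a shift and turn from the pose commanded when the call began; what a row does not reach only later rows make up. A row lasts 1/12 s, in which the tool goes at most 41.7 mm and 7.16 degrees, less where a joint would pass 70% of its speed; a pose out of reach is approached as far as the arm can. A call with a gripper value outside its range is refused whole. The fingers move at their own pace and stop on an object; "force" is the grip in N (left out, the last holds). Time passes only in rows, so rows that repeat a pose let the fingers close. It gives the time, the measured TCP pose, the force and the opening at its end, in the units of the state.
- bot.get_obs(): the state, without advancing time (a new reading comes with each control period).
- bot.read_camera(name): name is "side" or "top" or "wrist"; returns a dict with "color" (400x640x3 uint8, red, green, blue), "intrinsics" (3x3 intrinsics, pixels), "extrinsics" (4x4, takes a point from camera to world coordinates). Camera axes: x right, y up, looking along -z (the intrinsics and any distortion apply to the point x, -y, -z); pixel columns grow to the right and rows downward; lengths in m; the calibration is good to about 2 mm. A picture is of the moment at which its call begins. There is no depth.
- bot.hand_in(): hands the job in, once; it reports no verdict.
Trained networks look in the newest picture that a camera, given by its name, has taken for a name from the list of things; names that differ only in an ending like _2 or _b are one class to them, and where a whole thing is asked for, a point or a joint stands for the part that bears it (a point fixed in the world has none). Each returns a list of dicts, best first, with "conf" (0 to 1); they miss things now and then, are a little off and sometimes report something else, mostly with a low value. They report only what shows in the picture. A call takes as long as a camera call. They do not tell look-alikes from the thing itself.
- bot.recognise(thing, camera): "location" ([column, row] as shares, 0 to 1, of the picture: columns of its width, rows of its height, amid what is visible of it).
- bot.place_of(thing, camera): "location" ([column, row] as shares, 0 to 1, of the picture: columns of its width, rows of its height: a listed point, or the origin of a listed thing).
The state is a dict: "t": time; "q": joint angles; "joint_vel": joint speeds; "joint_torque": joint torques, N m; "eef_pos": TCP position; "tool_rot": TCP orientation; "contact_force": force on the tool from outside, world axes, zero at the start; "torque": the same for the moment, N m; "gripper_width": opening from 0.0 (shut) to 1.0 (fully open).
Only numpy, scipy, OpenCV 4.12 (cv2) and the standard library are available. Lean on these libraries where they do the work, as an engineer would, in place of code of your own. Each camera call takes 0.05 s, during which the arm holds its last target.

## Working session

There is one attempt and no reset: what is moved stays moved. The work goes in short steps, Python scripts to look and compute and a tool call to move; the robot and the scene stay as the last step left them, time stands still between calls to the robot, and variables do not carry over. Pictures are saved under pics/ and viewed, and the job is handed in when it is done.

Besides the shell and the picture viewer there is one more tool, called after ">>>" as a command line: name --pt "numbers of a row" for each row, then --argument value for the rest. step_arm: Moves the arm, as the interface text tells. Its arguments: {"type":"object","properties":{"increments":{"type":"array","items":{"type":"array","items":{"type":"number"}}},"force":{"type":"number"}},"required":["increments"]}

```bash
ls; mkdir -p pics
cat > h.py <<'E'
import numpy as np, cv2
from station import bot
def cam(n):
    c=bot.read_camera(n); return c['color'],np.array(c['intrinsics']),np.array(c['extrinsics']),c
def ray(K,T,u,v):
    d=np.linalg.inv(K)@np.array([u,v,1.]); d=np.array([d[0],-d[1],-d[2]])
    return T[:3,3],T[:3,:3]@d
def at_z(K,T,u,v,z):
    o,d=ray(K,T,u,v); return o+d*(z-o[2])/d[2]
def proj(K,T,p):
    q=np.linalg.inv(T)@np.append(p,1); x=K@np.array([q[0],-q[1],-q[2]]); return x[:2]/x[2]
E
python3 - <<'E'
from h import *
for n in ['side','top','wrist']:
    im,K,T,c=cam(n); cv2.imwrite(f'pics/{n}0.png',im[:,:,::-1]); print(n,c.keys(),K.tolist(),T.round(3).tolist())
    for t in ['jig','mould','runway','key_top','block','spare','jar','cup']:
        print(t,[(np.round(np.array(r['location'])*[640,400],0).tolist(),round(r['conf'],2)) for r in bot.place_of(t,n)[:3]])
print(bot.get_obs())
E
```

```text
pics
side dict_keys(['color', 'intrinsics', 'extrinsics']) [[374.4794954655121, 0.0, 321.730031339359], [0.0, 374.4794954655121, 198.1520341774573], [0.0, 0.0, 1.0]] [[0.822, 0.449, -0.351, 0.341], [-0.57, 0.639, -0.516, -0.286], [-0.008, 0.625, 0.781, 0.632], [0.0, 0.0, 0.0, 1.0]]
jig [([311.0, 214.0], 0.74)]
mould [([292.0, 200.0], 0.72)]
runway [([332.0, 192.0], 0.98)]
key_top [([343.0, 206.0], 0.79), ([260.0, 170.0], 0.51), ([313.0, 212.0], 0.18)]
block [([218.0, 209.0], 0.86), ([207.0, 249.0], 0.8), ([277.0, 207.0], 0.64)]
spare [([258.0, 172.0], 0.92)]
jar [([373.0, 280.0], 0.87)]
cup [([322.0, 152.0], 0.88)]
top dict_keys(['color', 'intrinsics', 'extrinsics']) [[395.06961080610824, 0.0, 325.15086399476303], [0.0, 395.06961080610824, 199.23291939573883], [0.0, 0.0, 1.0]] [[0.028, 0.991, -0.133, 0.448], [-1.0, 0.027, -0.013, 0.074], [-0.009, 0.133, 0.991, 0.925], [0.0, 0.0, 0.0, 1.0]]
jig [([317.0, 195.0], 0.78), ([313.0, 218.0], 0.53)]
mould [([310.0, 209.0], 0.87)]
runway [([318.0, 173.0], 0.89)]
key_top [([340.0, 174.0], 0.71), ([312.0, 210.0], 0.58), ([315.0, 197.0], 0.46)]

[... 546 characters left out ...]
45611667,  0.47703518,  0.02236239,  1.55537825, -0.01149152,
        1.10931666, -0.08309924]), 'joint_vel': array([ 4.62579154e-04, -6.63178327e-04, -3.94953869e-05,  2.72421175e-03,
       -3.46480495e-04,  2.43210090e-03,  5.49210559e-05]), 'joint_torque': array([ 7.35021422e-04, -5.96307242e+01,  1.60678759e+00, -2.81552213e+01,
        1.25064614e-02,  1.53438181e-03, -7.46042332e-06]), 'eef_pos': array([0.14911243, 0.65834431, 0.23129277]), 'tool_rot': array([-1.13221356e-05,  1.11151145e-01,  9.93803513e-01, -4.30120166e-06]), 'contact_force': array([ 0.31483009, -0.9220392 ,  0.12096026]), 'torque': array([ 0.00838487, -0.01240971,  0.02422849]), 'gripper_width': 0.9961545525619225}
```

View pics/top0.png

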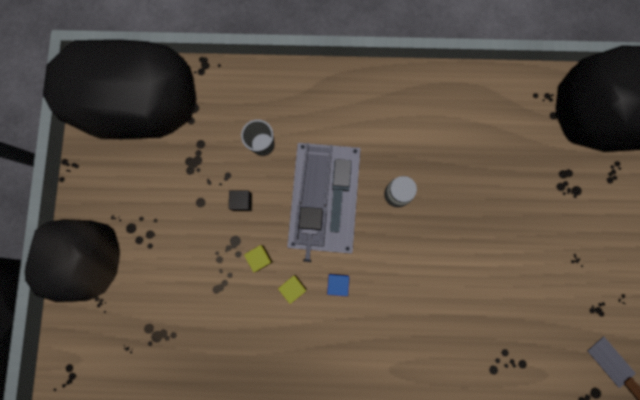

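View pics/side0.png

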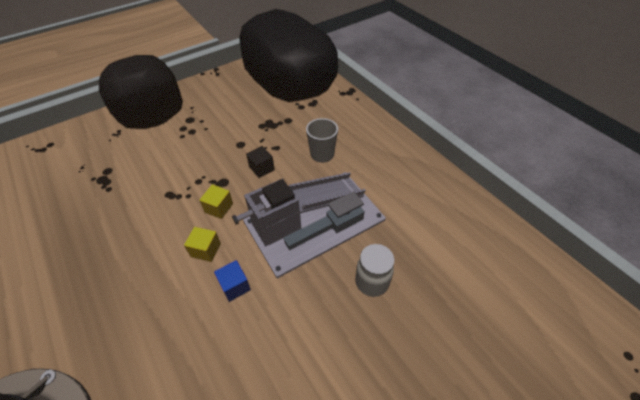

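Run:
```python
import cv2
im=cv2.imread('pics/top0.png')[120:310,220:430]; cv2.imwrite('pics/topc.png',cv2.resize(im,None,fx=3.1,fy=3.1,interpolation=cv2.INTER_CUBIC))
im=cv2.imread('pics/side0.png')[120:310,190:430]; cv2.imwrite('pics/sidec.png',cv2.resize(im,None,fx=3.1,fy=3.1,interpolation=cv2.INTER_CUBIC))
```

```text
(no output)
```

View pics/topc.png

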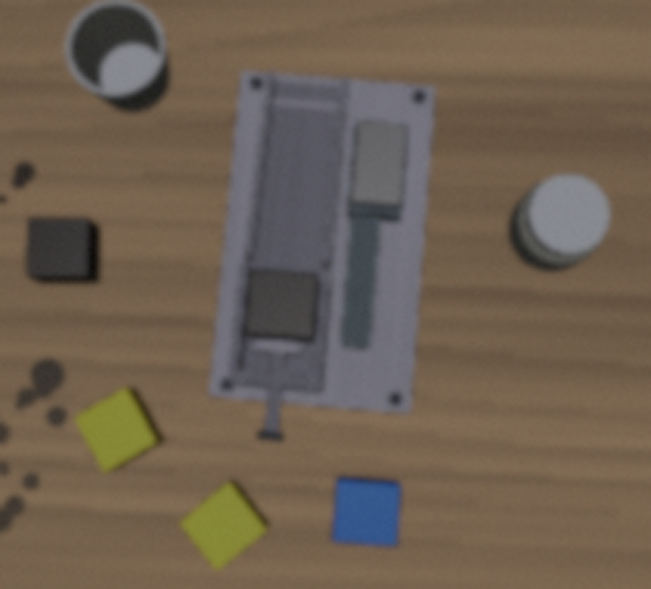

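View pics/sidec.png

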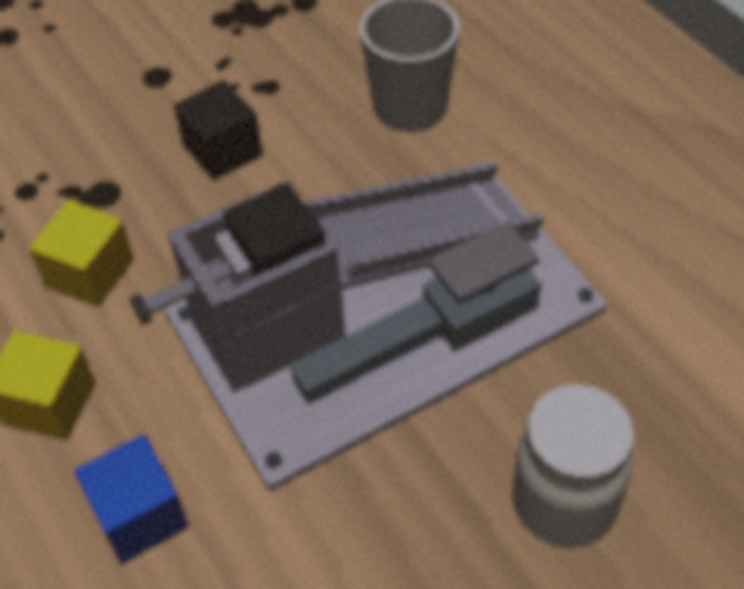

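```bash
cat > fit.py <<'E'
from h import *
from scipy.optimize import least_squares
KT=np.array([[395.06961,0,325.15086],[0,395.06961,199.23292],[0,0,1]])
top,side=cam('top'),cam('side')
P={'top':[((243,73),(125,75,12)),((434,87),(125,-75,12)),((412,410),(-125,-75,12)),((210,395),(-125,75,12)),
 ((361,121),(70,-40,68)),((408,126),(70,-76,68)),((400,209),(10,-76,68)),((353,204),(10,-40,68)),
 ((323,272),(-48,-23,115)),((252,267),(-48,23,115)),((318,341),(-92,-23,115)),((247,337),(-92,23,115))],
'side':[((605,303),(125,-75,12)),((272,487),(-125,-75,12)),((508,227),(70,-40,68)),((537,258),(70,-76,68)),((432,260),(10,-40,68)),((462,300),(10,-76,68)),
 ((289,184),(-48,23,115)),((325,234),(-48,-23,115)),((261,268),(-92,-23,115)),((224,210),(-92,23,115))]}
org={'top':(220,120),'side':(190,120)}
obs=[];
for n,(im,K,T,c) in (('top',top),('side',side)):
    for (u,v),p in P[n]: obs.append((n,K,T,np.array([u,v])/3.1+org[n],np.array(p)/1000.,))
def res(x,full=False):
    c,s=np.cos(x[2]),np.sin(x[2]);r=[]
    for n,K,T,uv,p in obs:
        w=np.array([x[0]+c*p[0]-s*p[1],x[1]+s*p[0]+c*p[1],p[2]])
        r.append(proj(K,T,w)-uv)
    r=np.array(r); return r if full else r.ravel()
if __name__=='__main__':
    r=least_squares(res,[.4,.1,0],loss='soft_l1',f_scale=1.); print(r.x,np.degrees(r.x[2]))
    R=res(r.x,True)
    for o,e in zip(obs,R): print(o[0],o[4],e.round(2))
    obs0=obs
    for n in ('top','side'):
        obs=[o for o in obs0 if o[0]==n]; print(n,least_squares(res,[.4,.1,0],loss='soft_l1').x)
E
python3 fit.py
```

```text
[ 0.58632356  0.10620995 -0.05346898] -3.0635468000584853
top [0.125 0.075 0.012] [-8.61 -5.27]
top [ 0.125 -0.075  0.012] [-7.44 -4.96]
top [-0.125 -0.075  0.012] [-8.25 -3.5 ]
top [-0.125  0.075  0.012] [-8.12 -4.02]
top [ 0.07  -0.04   0.068] [ 0.08 -0.04]
top [ 0.07  -0.076  0.068] [ 1.1  -0.39]
top [ 0.01  -0.076  0.068] [ 1.7  -0.55]
top [ 0.01  -0.04   0.068] [ 0.53 -0.23]
top [-0.048 -0.023  0.115] [0.11 1.01]
top [-0.048  0.023  0.115] [0.82 0.84]
top [-0.092 -0.023  0.115] [-0.04  0.04]
top [-0.092  0.023  0.115] [ 0.51 -0.49]
side [ 0.125 -0.075  0.012] [-1.13 -7.92]
side [-0.125 -0.075  0.012] [-1.44 -9.91]
side [ 0.07  -0.04   0.068] [ 0.18 -0.84]
side [ 0.07  -0.076  0.068] [1.66 1.55]
side [ 0.01  -0.04   0.068] [-1.3   1.45]
side [ 0.01  -0.076  0.068] [-0.56  1.64]
side [-0.048  0.023  0.115] [0.06 0.65]
side [-0.048 -0.023  0.115] [0.64 1.  ]
side [-0.092 -0.023  0.115] [-0.84  0.49]
side [-0.092  0.023  0.115] [-0.54  1.99]
top [ 0.58492796  0.1060964  -0.05112626]
side [ 0.58777646  0.10721411 -0.0502969 ]
```

```bash
cat > fit2.py <<'E'
import fit
from h import *
from scipy.optimize import least_squares
def res(x,full=False):
    c,s=np.cos(x[2]),np.sin(x[2]);r=[]
    for n,K,T,uv,p in fit.obs:
        p=p+(np.array([x[3],x[4],0]) if p[2]<.02 else 0)
        p=p+(np.array([x[5],0,0]) if p[2]>.1 else 0)
        w=np.array([x[0]+c*p[0]-s*p[1],x[1]+s*p[0]+c*p[1],p[2]])
        r.append(proj(K,T,w)-uv)
    r=np.array(r); return r if full else r.ravel()
r=least_squares(res,[.58,.1,0,0,-.02,0],loss='soft_l1'); print(r.x,np.degrees(r.x[2]))
for o,e in zip(fit.obs,res(r.x,True)): print(o[0],o[4],e.round(2))
o0=fit.obs
for n in ('top','side'):
    fit.obs=[o for o in o0 if o[0]==n]; print(n,least_squares(res,r.x,loss='soft_l1').x)
x=r.x;c,s=np.cos(x[2]),np.sin(x[2])
for nm,p in dict(key=(.04,-.058),runway=(.04,0),block=(-.07,0)).items(): print(nm,x[0]+c*p[0]-s*p[1],x[1]+s*p[0]+c*p[1])
E
python3 fit2.py
```

```text
[ 0.58644601  0.10778432 -0.04966039 -0.0087257  -0.0206057   0.00099394] -2.8453305493387244
top [0.125 0.075 0.012] [-1.19 -1.06]
top [ 0.125 -0.075  0.012] [ 0.12 -0.96]
top [-0.125 -0.075  0.012] [-0.01  0.85]
top [-0.125  0.075  0.012] [-0.04  0.56]
top [ 0.07  -0.04   0.068] [-0.75 -0.18]
top [ 0.07  -0.076  0.068] [ 0.28 -0.6 ]
top [ 0.01  -0.076  0.068] [ 0.98 -0.75]
top [ 0.01  -0.04   0.068] [-0.19 -0.37]
top [-0.048 -0.023  0.115] [-0.53  0.42]
top [-0.048  0.023  0.115] [0.18 0.33]
top [-0.092 -0.023  0.115] [-0.59 -0.56]
top [-0.092  0.023  0.115] [-0.04 -1.  ]
side [ 0.125 -0.075  0.012] [1.22 0.03]
side [-0.125 -0.075  0.012] [-0.57  0.45]
side [ 0.07  -0.04   0.068] [-0.28 -1.5 ]
side [ 0.07  -0.076  0.068] [1.23 0.83]
side [ 0.01  -0.04   0.068] [-1.67  0.83]
side [ 0.01  -0.076  0.068] [-0.9   0.96]
side [-0.048  0.023  0.115] [ 0.16 -0.04]
side [-0.048 -0.023  0.115] [0.8  0.22]
side [-0.092 -0.023  0.115] [-0.59 -0.26]
side [-0.092  0.023  0.115] [-0.37  1.33]
top [ 0.58549048  0.10748815 -0.05191449 -0.00795161 -0.02086015  0.00159334]
side [ 5.87928939e-01  1.08327536e-01 -4.58049068e-02 -1.05056326e-02
 -2.02174247e-02 -1.69097806e-04]
key 0.6235175734747231 0.047870228932312665
runway 0.6263966921533137 0.10579872516374086
block 0.516532302748881 0.11125912265761954
```

Candidates for the block (top picture pixels): the dark block in the mould at (311,217), the dark spare on the bench at (240,201), yellow look-alikes at (258,258) and (292,289), and the blue one at (339,285). I choose (311,217): it is dark, sits in the nest with the pusher behind it, and the close crops confirm this. The key is at about (342,174), the jig's -y side. Next I go to hover above the key and runway, jaws about half open.

>>> step_arm --pt "0.024 -0.029 0 0 0 1 0" --pt "0.048 -0.058 0 0 0 2 -0.02" --pt "0.072 -0.087 0 0 0 3 -0.02" --pt "0.096 -0.116 0 0 0 4 -0.02" --pt "0.12 -0.145 0 0 0 5 -0.02" --pt "0.144 -0.174 0 0 0 6 -0.02" --pt "0.168 -0.203 0 0 0 7 -0.02" --pt "0.192 -0.232 0 0 0 8 -0.02" --pt "0.216 -0.261 0 0 0 9 -0.02" --pt "0.24 -0.29 0 0 0 9.9 -0.02"

```text
t: 2.38
eef_pos: [0.3901, 0.3668, 0.2316]
tool_rot: [0.0, 0.025, 1.0, 0.0]
contact_force: [0.4, -0.4, -1.2]
gripper_width: 0.508
```

>>> step_arm --pt "0.024 -0.03 0 0 0 0 -0.02" --pt "0.048 -0.06 0 0 0 0 -0.02" --pt "0.072 -0.09 0 0 0 0 -0.02" --pt "0.096 -0.12 0 0 0 0 -0.02" --pt "0.12 -0.15 -0.01 0 0 0 -0.02" --pt "0.144 -0.18 -0.02 0 0 0 -0.02" --pt "0.168 -0.21 -0.03 0 0 0 -0.02" --pt "0.192 -0.24 -0.04 0 0 0 -0.02" --pt "0.216 -0.27 -0.05 0 0 0 -0.02" --pt "0.236 -0.291 -0.06 0 0 0 -0.02"

```text
t: 3.22
eef_pos: [0.6267, 0.0735, 0.1711]
tool_rot: [0.001, 0.026, 1.0, -0.001]
contact_force: [0.3, 0.1, 0.2]
gripper_width: 0.511
```

>>> step_arm --pt "-0.001 0.002 -0.02 0 0 0 -0.02" --pt "-0.001 0.002 -0.04 0 0 0 -0.02" --pt "-0.001 0.002 -0.06 0 0 0 -0.02" --pt "-0.001 0.002 -0.06 0 0 0 -0.02" --pt "-0.001 0.002 -0.06 0 0 0 -0.02"

```text
t: 3.63
eef_pos: [0.6235, 0.0793, 0.1106]
tool_rot: [-0.001, 0.025, 1.0, -0.0]
contact_force: [0.2, 0.1, 0.4]
gripper_width: 0.507
```

Run:
```python
from h import *
for n,(a,b,c,d) in dict(side=(120,310,190,430),top=(100,300,220,460),wrist=(0,400,0,640)).items():
    im,K,T,_=cam(n); np.savez(f'pics/{n}1.npz',K=K,T=T); f=3.1 if n!='wrist' else 1.2
    cv2.imwrite(f'pics/{n}1.png',cv2.resize(im[a:b,c:d,::-1],None,fx=f,fy=f,interpolation=cv2.INTER_CUBIC))
print(bot.get_obs())
```

```text
{'t': 3.7833, 'q': array([-0.403971  ,  0.5398053 ,  0.2429486 ,  1.78291517, -0.16746358,
        0.83638535,  1.43889613]), 'joint_vel': array([-0.00208363, -0.00606961,  0.00010347, -0.00043193,  0.00084569,
       -0.00386126,  0.00151178]), 'joint_torque': array([ 2.74571049e-02, -5.60104859e+01,  5.09537682e+00, -2.26716578e+01,
        1.11720824e-02,  2.00704322e-02, -1.42034209e-03]), 'eef_pos': array([0.6252079 , 0.07957032, 0.11292287]), 'tool_rot': array([1.22550928e-03, 2.49492850e-02, 9.99687919e-01, 3.10863529e-04]), 'contact_force': array([-0.74721123,  0.24929632,  0.85363614]), 'torque': array([0.00687636, 0.02826255, 0.00495954]), 'gripper_width': 0.5098734458125659}
```

View pics/side1.png

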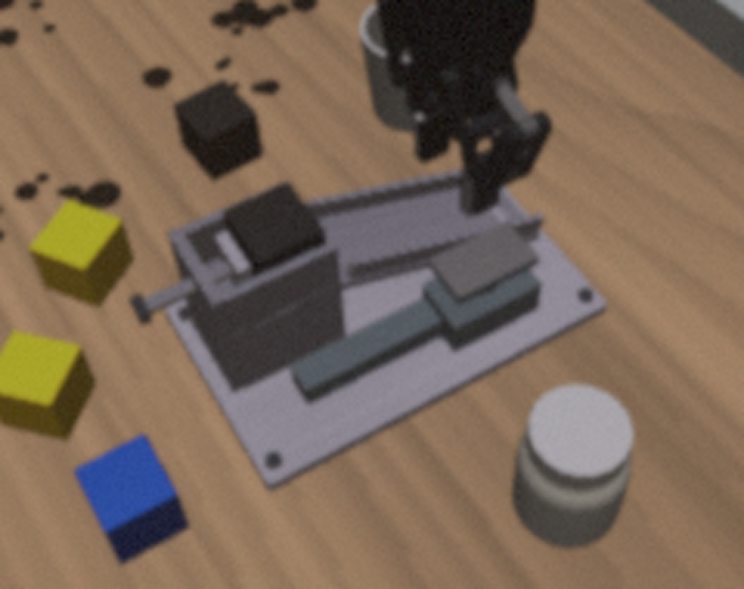

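View pics/wrist1.png

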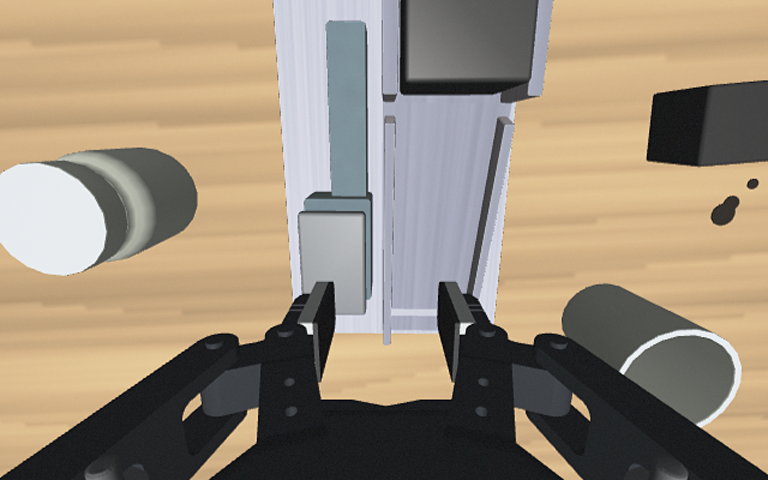

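View pics/top1.png

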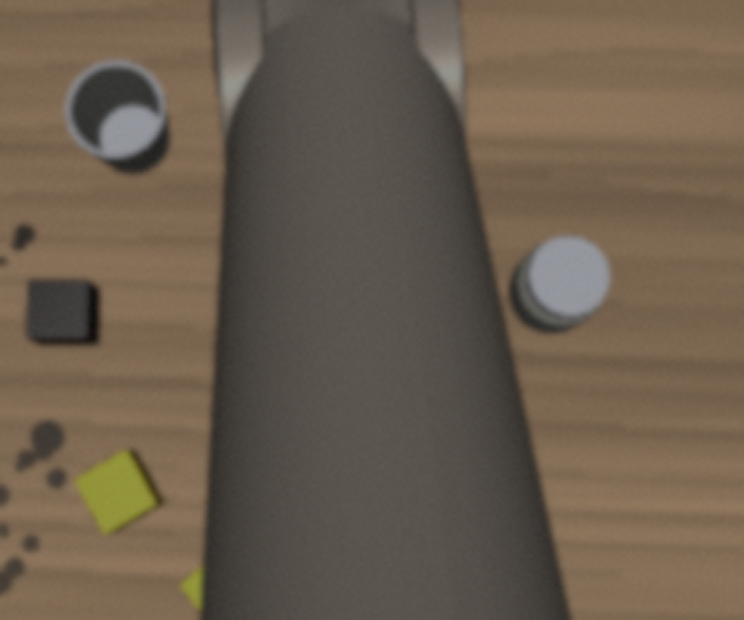

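Run:
```python
from h import *
d=np.load('pics/wrist1.npz');K,T=d['K'],d['T']
print(T.round(3))
J=np.array([.58645,.10778]);a=-.0497
def jw(x,y,z): c,s=np.cos(a),np.sin(a); return np.array([J[0]+c*x-s*y,J[1]+s*x+c*y,z])
for nm,p in {'key10-76':(.01,-.076,.068),'key10-40':(.01,-.04,.068),'key70-40':(.07,-.04,.068),'key70-76':(.07,-.076,.068),
 'runend-25':(.106,-.025,.021),'runend25':(.106,.025,.021),'wallstart_r':(-.045,-.03,.084)}.items(): print(nm,(proj(K,T,jw(*p))*1.2).round())
for u,v in [(300,212),(364,212),(366,314)]:
    w=at_z(K,T,u/1.2,v/1.2,.068); print(w.round(4))
t=np.array([.6252,.0796,.1129]);R=np.array([.0498,.9988,0])
for z in (0,.006,.013):
  for s in (-1,1):
    for y in (.0217,.029,.036):
      print(z,s,y,(proj(K,T,t+s*y*R+[0,0,z])*1.2).round())
```

```text
[[ 0.05  -0.961 -0.27   0.557]
 [ 0.999  0.048  0.014  0.082]
 [-0.001 -0.271  0.963  0.254]
 [ 0.     0.     0.     1.   ]]
key10-76 [292. 209.]
key10-40 [362. 209.]
key70-40 [364. 314.]
key70-76 [300. 314.]
runend-25 [389. 328.]
runend25 [459. 328.]
wallstart_r [380.  93.]
[0.5942 0.0352 0.068 ]
[0.5959 0.0685 0.068 ]
[0.6547 0.0657 0.068 ]
0 -1 0.0217 [337. 300.]
0 -1 0.029 [320. 300.]
0 -1 0.036 [304. 300.]
0 1 0.0217 [440. 300.]
0 1 0.029 [457. 300.]
0 1 0.036 [473. 300.]
0.006 -1 0.0217 [335. 307.]
0.006 -1 0.029 [318. 307.]
0.006 -1 0.036 [300. 307.]
0.006 1 0.0217 [442. 307.]
0.006 1 0.029 [460. 307.]
0.006 1 0.036 [477. 307.]
0.013 -1 0.0217 [333. 315.]
0.013 -1 0.029 [314. 315.]
0.013 -1 0.036 [296. 315.]
0.013 1 0.0217 [444. 315.]
0.013 1 0.029 [463. 315.]
0.013 1 0.036 [481. 315.]
```

Run:
```python
import cv2
im=cv2.imread('pics/wrist1.png')[180:400,230:530]; cv2.imwrite('pics/wc.png',cv2.resize(im,None,fx=2.6,fy=2.6,interpolation=cv2.INTER_CUBIC))
```

```text
(no output)
```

View pics/wc.png

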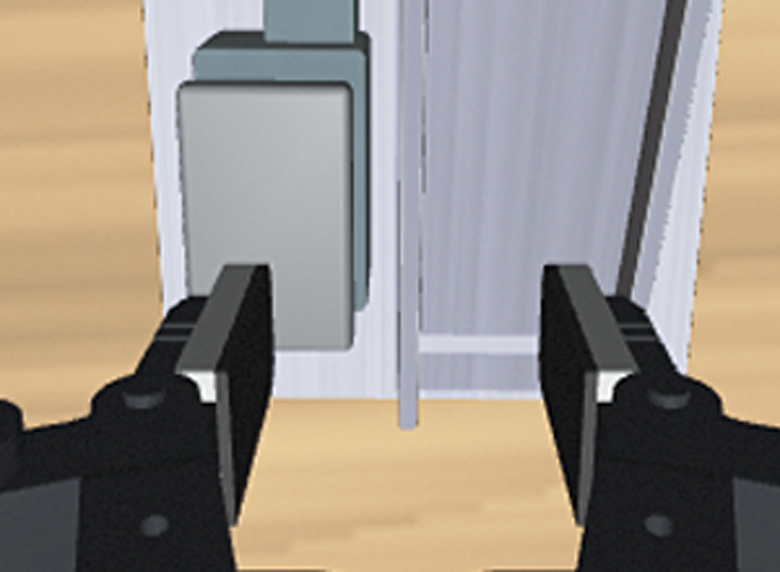

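Jaws straddle the wall as wanted: left pad (316–335, 282 in the enlarged wrist view) is over the key, right pad is over the runway's middle, and the jig fit projects well. Descending gently now.

>>> step_arm --pt "0 0 -0.015 0 0 0 -0.02" --pt "0 0 -0.03 0 0 0 -0.02" --pt "0 0 -0.034 0 0 0 -0.02" --pt "0 0 -0.037 0 0 0 -0.02" --pt "0 0 -0.037 0 0 0 -0.02" --pt "0 0 -0.037 0 0 0 -0.02"

```text
t: 4.28
eef_pos: [0.6248, 0.0795, 0.0753]
tool_rot: [0.001, 0.025, 1.0, 0.0]
contact_force: [0.6, -0.5, 0.7]
gripper_width: 0.513
```

Run:
```python
from h import *
im,K,T,_=cam('wrist'); cv2.imwrite('pics/wrist2.png',cv2.resize(im[:,:,::-1],None,fx=1.2,fy=1.2))
o=bot.get_obs();print(o['t'],o['eef_pos'],o['contact_force'],o['torque'],o['gripper_width'])
```

```text
4.3333 [0.62485846 0.07941409 0.07534435] [0.04479841 0.39802577 0.19463118] [ 0.0492855  -0.07912907 -0.02649798] 0.5127581017527844
```

View pics/wrist2.png

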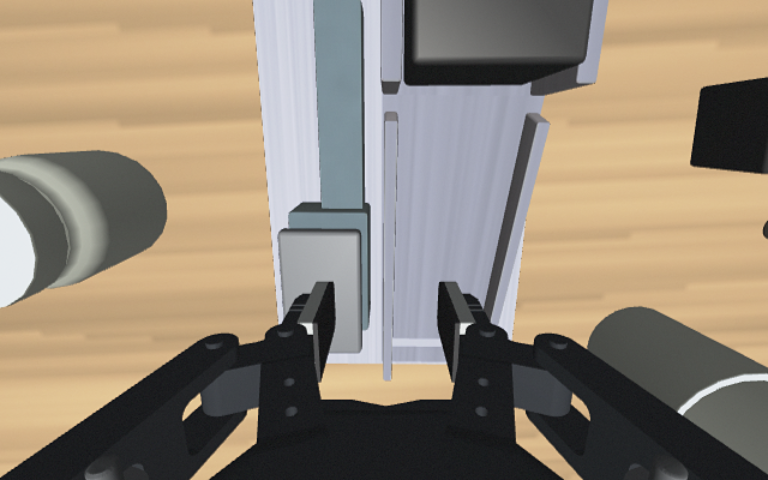

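>>> step_arm --pt "0 0 -0.003 0 0 0 -0.02" --pt "0 0 -0.006 0 0 0 -0.02" --pt "0 0 -0.009 0 0 0 -0.02" --pt "0 0 -0.012 0 0 0 -0.02" --pt "0 0 -0.015 0 0 0 -0.02" --pt "0 0 -0.018 0 0 0 -0.02" --pt "0 0 -0.02 0 0 0 -0.02" --pt "0 0 -0.02 0 0 0 -0.02" --pt "0 0 -0.02 0 0 0 -0.02" --pt "0 0 -0.02 0 0 0 -0.02"

```text
t: 5.17
eef_pos: [0.6246, 0.0794, 0.0548]
tool_rot: [0.0, 0.025, 1.0, 0.0]
contact_force: [-0.9, -0.2, 6.4]
gripper_width: 0.508
```

Run:
```python
from h import *
im,K,T,_=cam('wrist'); cv2.imwrite('pics/wrist3.png',cv2.resize(im[:,:,::-1],None,fx=1.2,fy=1.2)); np.savez('pics/wrist3.npz',K=K,T=T)
im,K,T,_=cam('side'); cv2.imwrite('pics/side3.png',cv2.resize(im[120:310,190:430,::-1],None,fx=3.1,fy=3.1,interpolation=cv2.INTER_CUBIC))
o=bot.get_obs();print(o['t'],o['eef_pos'],o['contact_force'],o['torque'],o['gripper_width'])
```

```text
5.2667 [0.6245925  0.07935168 0.05483872] [-1.0308744   0.42240066  5.99335035] [-0.11956909  0.23061574 -0.0768336 ] 0.5094928374108659
```

View pics/wrist3.png

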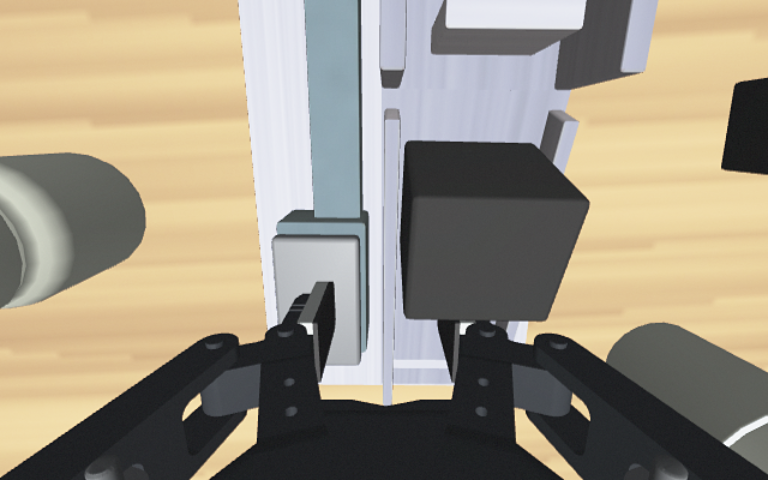

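View pics/side3.png

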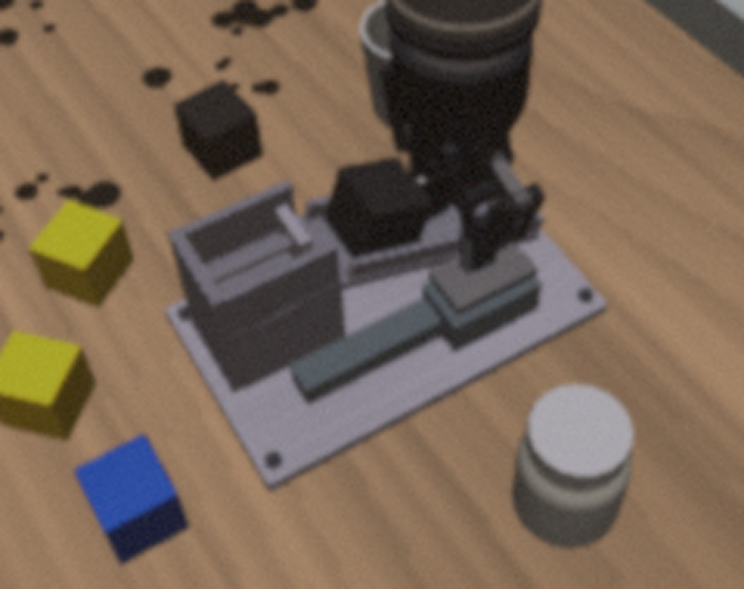

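The block is out and rests on the right finger at (490,320) in the wrist view; the pusher shows extended and the key is about 9 mm down by force. I press the rest of the way.

>>> step_arm --pt "0 0 -0.001 0 0 0 -0.02" --pt "0 0 -0.002 0 0 0 -0.02" --pt "0 0 -0.003 0 0 0 -0.02" --pt "0 0 -0.003 0 0 0 -0.02" --pt "0 0 -0.003 0 0 0 -0.02" --pt "0 0 -0.003 0 0 0 -0.02"

```text
t: 5.77
eef_pos: [0.6247, 0.0793, 0.0538]
tool_rot: [0.0, 0.025, 1.0, 0.0]
contact_force: [-6.4, -0.0, 21.8]
gripper_width: 0.509
```

>>> step_arm --pt "0 0 0.001 0 0 0 -0.02" --pt "0 0 0.0015 0 0 0 -0.02" --pt "0 0 0.0015 0 0 0 -0.02" --pt "0 0 0.0015 0 0 0 -0.02" --pt "0 0 0.0015 0 0 0 -0.02"

```text
t: 6.18
eef_pos: [0.6246, 0.0793, 0.054]
tool_rot: [0.0, 0.025, 1.0, 0.0]
contact_force: [-3.2, -0.0, 11.4]
gripper_width: 0.513
```

Run:
```python
from h import *
im,K,T,_=cam('wrist'); cv2.imwrite('pics/wrist4.png',cv2.resize(im[:,:,::-1],None,fx=1.2,fy=1.2)); np.savez('pics/wrist4.npz',K=K,T=T)
for i in range(4):
    im,K,T,_=cam('side')
    o=bot.get_obs();print(o['t'],o['eef_pos'],o['contact_force'],o['torque'],o['gripper_width'])
cv2.imwrite('pics/side4.png',cv2.resize(im[120:310,190:430,::-1],None,fx=3.1,fy=3.1,interpolation=cv2.INTER_CUBIC))
```

```text
6.2833 [0.62463612 0.07936018 0.05402106] [-2.4757596   0.72165453 10.49440353] [-0.34857967  0.68378056 -0.1193444 ] 0.5087259985549797
6.3333 [0.62464516 0.07934704 0.05402876] [-2.64234234 -0.130609   11.54195009] [-0.29133348  0.72295695 -0.12528623] 0.5078888165625471
6.3833 [0.62465288 0.07934159 0.05401922] [-2.77352451  0.47028443 11.77946223] [-0.28171273  0.75421128 -0.13632632] 0.5076802683305272
6.4333 [0.62462027 0.0793164  0.05399108] [-3.37227159 -1.07234193 12.15819073] [-0.27682245  0.74622607 -0.10704121] 0.5085776438597466
```

View pics/wrist4.png

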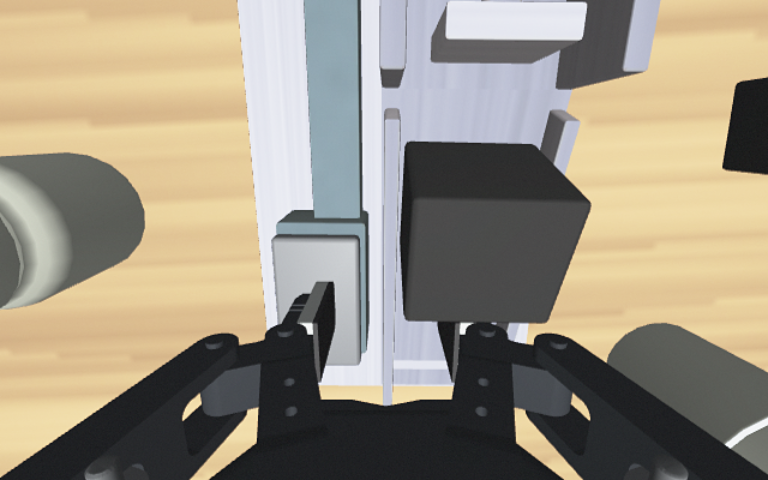

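View pics/side4.png

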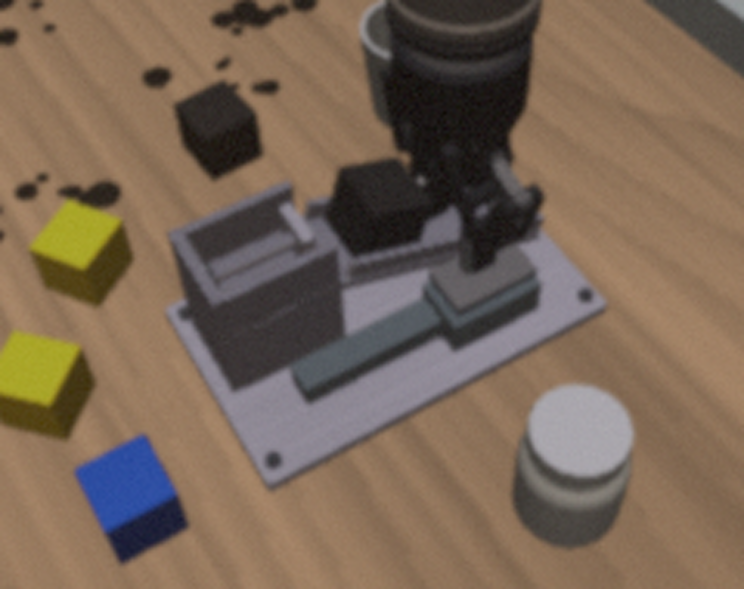

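Run:
```python
from h import *
from scipy.optimize import least_squares
d=np.load('pics/wrist4.npz');K,T=d['K'],d['T']
J=np.array([.58645,.10778]);a=-.0497;c,s=np.cos(a),np.sin(a);th=np.radians(18)
def w(xr,yr,zr):
    x=.04+np.cos(th)*xr+np.sin(th)*zr; z=.042-np.sin(th)*xr+np.cos(th)*zr
    return np.array([J[0]+c*x-s*yr,J[1]+s*x+c*yr,z])
obs=[((405,199),(-.022,-.023,.045)),((590,205),(-.022,.023,.045)),((549,322),(.022,.023,.045)),((404,322),(.022,-.023,.045)),((405,142),(-.022,-.023,0)),((533,143),(-.022,.023,0))]
f=lambda q:np.concatenate([proj(K,T,w(q[0]+p[0],q[1]+p[1],q[2]+p[2]))*1.2-np.array(o) for o,p in obs])
r=least_squares(f,[-.033,0,0]);print(r.x,f(r.x).round(1))
o=bot.get_obs();print(o['t'],o['contact_force'])
```

```text
[-0.04627825  0.00139121 -0.00192288] [ 3.9  2.9  0.2 -3.3 -1.4  0.9  0.2  1.  -2.7 -0.2 -1.8 -1.4]
6.4333 [-3.37227159 -1.07234193 12.15819073]
```

Run:
```python
from h import *
d=np.load('pics/wrist1.npz');K,T=d['K'],d['T']
t=np.array([.6252,.0796,.1129]);R=np.array([.0498,.9988,0])
for z in (0,.01,.02,.03,.038,.045,.055,.065):
  for x in (-.011,.011): print(z,x,(proj(K,T,t-.0217*R+[x,0,z])*1.2).round())
o=bot.get_obs();print(o['t'])
im=cv2.imread('pics/wrist4.png')[270:430,380:600]; cv2.imwrite('pics/w4c.png',cv2.resize(im,None,fx=3.5,fy=3.5,interpolation=cv2.INTER_CUBIC))
```

```text
0 -0.011 [335. 276.]
0 0.011 [340. 324.]
0.01 -0.011 [332. 286.]
0.01 0.011 [337. 336.]
0.02 -0.011 [328. 297.]
0.02 0.011 [333. 350.]
0.03 -0.011 [323. 310.]
0.03 0.011 [329. 367.]
0.038 -0.011 [319. 322.]
0.038 0.011 [325. 381.]
0.045 -0.011 [315. 334.]
0.045 0.011 [322. 396.]
0.055 -0.011 [308. 353.]
0.055 0.011 [316. 420.]
0.065 -0.011 [299. 377.]
0.065 0.011 [309. 450.]
6.4333
```

View pics/w4c.png

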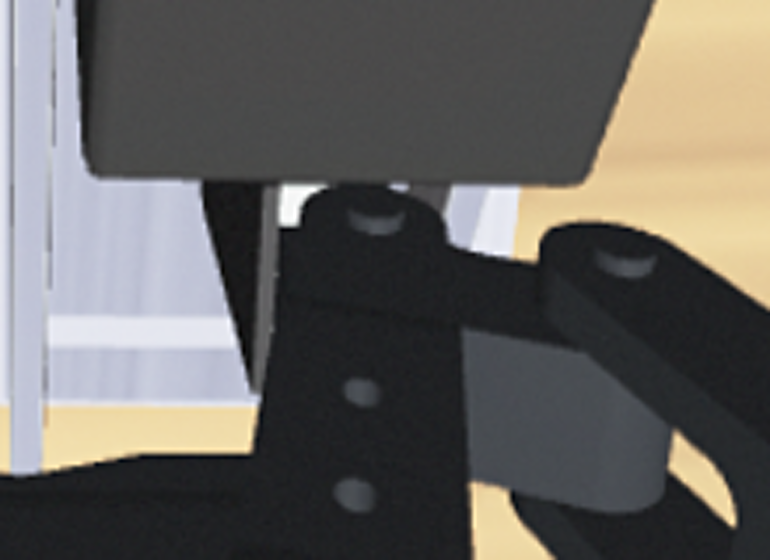

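The finger is vertical and the block leans 18°, so the block touches near the very top of the pad (fit: origin at runway x ≈ -46 mm instead of -33). I will tilt the tool about the jig's y so that the pad stands square to the chute and the contact is clearly on the finger, raising it slightly to keep the key at its bottom.

>>> step_arm --pt "0 0 0.0003 0.1 2 0 -0.02" --pt "0 0 0.0007 0.2 4 0 -0.02" --pt "0 0 0.001 0.3 6 0 -0.02" --pt "0 0 0.0014 0.4 8 0 -0.02" --pt "0 0 0.0017 0.5 10 0 -0.02" --pt "0 0 0.0017 0.5 10 0 -0.02"

```text
t: 6.93
eef_pos: [0.6248, 0.0793, 0.055]
tool_rot: [-0.088, 0.025, 0.996, 0.002]
contact_force: [-2.8, -0.4, 10.9]
gripper_width: 0.51
```

>>> step_arm --pt "0 0 0.0004 0.1 2 0 -0.02" --pt "0 0 0.0008 0.2 4 0 -0.02" --pt "0 0 0.0012 0.3 6 0 -0.02" --pt "0 0 0.0015 0.4 8 0 -0.02" --pt "0 0 0.0018 0.5 10 0 -0.02" --pt "0 0 0.0018 0.5 10 0 -0.02" --pt "0 0 0.0018 0.5 10 0 -0.02"

```text
t: 7.52
eef_pos: [0.6246, 0.0794, 0.0566]
tool_rot: [-0.174, 0.025, 0.984, 0.004]
contact_force: [-0.5, 0.6, 5.6]
gripper_width: 0.51
```

Run:
```python
from h import *
im,K,T,_=cam('wrist'); cv2.imwrite('pics/wrist5.png',cv2.resize(im[:,:,::-1],None,fx=1.2,fy=1.2)); np.savez('pics/wrist5.npz',K=K,T=T)
for i in range(4):
    im,K,T,_=cam('side')
    o=bot.get_obs();print(o['t'],o['eef_pos'],o['contact_force'],o['torque'],o['gripper_width'])
cv2.imwrite('pics/side5.png',cv2.resize(im[120:310,190:430,::-1],None,fx=3.1,fy=3.1,interpolation=cv2.INTER_CUBIC))
```

```text
7.6167 [0.6246124  0.07935609 0.05672661] [-1.6707936  -0.57183759  5.85887538] [-0.15139798  0.08380952 -0.0393984 ] 0.5101494193304428
7.6667 [0.62461814 0.07932634 0.05679573] [1.1793632  0.28756835 5.5014204 ] [-0.11346626  0.03254676 -0.09561874] 0.5126930561410179
7.7167 [0.62460333 0.07936745 0.05679806] [-0.9456686  -0.4720363   5.48327749] [-0.14459159  0.04530241 -0.02685019] 0.5057628500666994
7.7667 [0.62461048 0.07934019 0.05685578] [-0.2940366  -0.89007257  5.83296972] [-0.15693061  0.0894003  -0.07337402] 0.5107620980130597
```

View pics/wrist5.png

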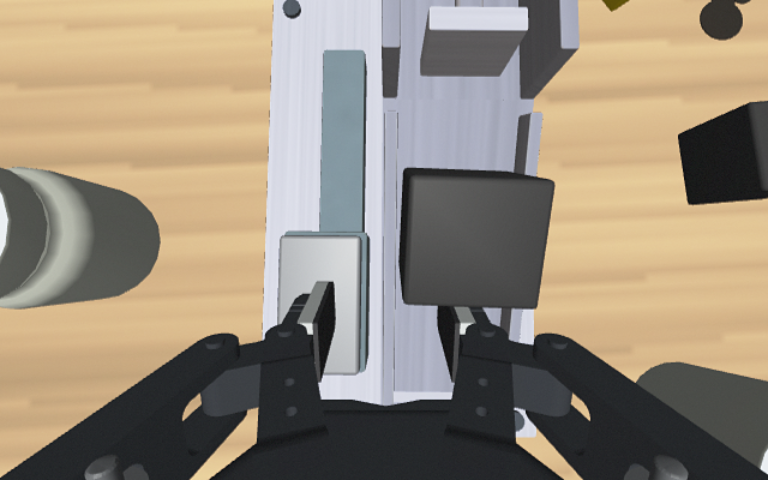

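View pics/side5.png

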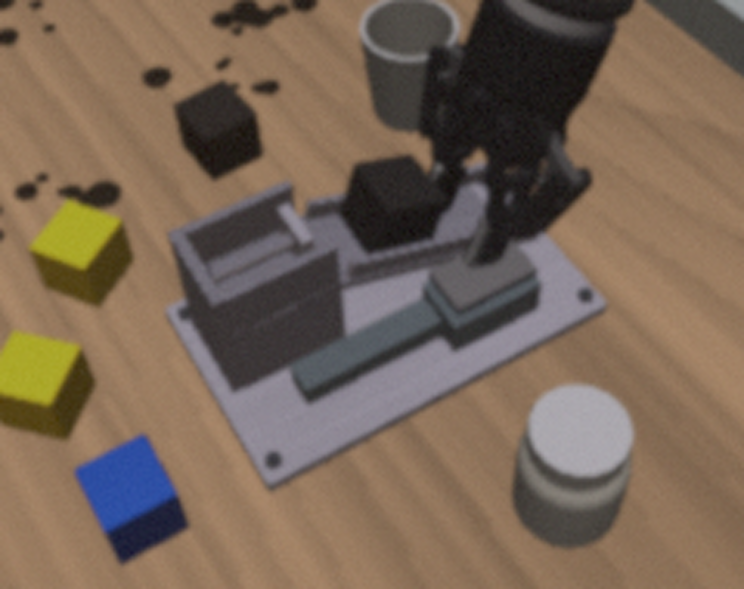

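The block has followed to the square-standing pad. The key force of 5.7 N means it came up a little, so I press it back down.

>>> step_arm --pt "0 0 -0.001 0 0 0 -0.02" --pt "0 0 -0.002 0 0 0 -0.02" --pt "0 0 -0.0025 0 0 0 -0.02" --pt "0 0 -0.003 0 0 0 -0.02" --pt "0 0 -0.003 0 0 0 -0.02" --pt "0 0 -0.003 0 0 0 -0.02" --pt "0 0 -0.003 0 0 0 -0.02"

```text
t: 8.35
eef_pos: [0.6247, 0.0793, 0.056]
tool_rot: [-0.174, 0.025, 0.984, 0.005]
contact_force: [-3.8, 0.7, 17.7]
gripper_width: 0.511
```

Run:
```python
from h import *
im,K,T,_=cam('wrist'); cv2.imwrite('pics/wrist6.png',cv2.resize(im[:,:,::-1],None,fx=1.2,fy=1.2)); np.savez('pics/wrist6.npz',K=K,T=T)
for i in range(4):
    im2,*_=cam('wrist'); print(np.abs(im2.astype(float)-im).mean())
    o=bot.get_obs();print(o['t'],o['eef_pos'],o['contact_force'],o['torque'],o['gripper_width'])
```

```text
1.1297513020833334
8.45 [0.62470572 0.07933293 0.05600859] [-3.40198623  0.74338867 17.6048777 ] [-0.36524227  1.49243733 -0.06956962] 0.5112994061262626
1.12885546875
8.5 [0.6246971  0.0793027  0.05600151] [-3.32992591  1.45710964 18.45936938] [-0.39525353  1.50530375 -0.09888474] 0.5083329609460582
1.12988671875
8.55 [0.62469852 0.07931663 0.05600079] [-2.66165834  0.14990935 18.14134694] [-0.42997348  1.51298185 -0.07667869] 0.5184071984092118
1.1295052083333332
8.6 [0.6246946  0.07934477 0.05599387] [-2.89717161 -0.34204791 18.44125858] [-0.36789355  1.51276462 -0.074662  ] 0.5079182071552129
```

View pics/wrist6.png

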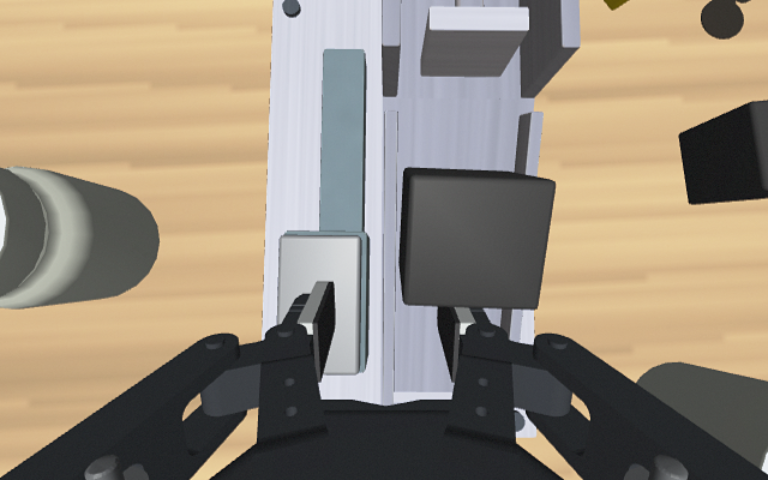

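>>> step_arm --pt "0 0 0.001 0 0 0 -0.02" --pt "0 0 0.001 0 0 0 -0.02" --pt "0 0 0.001 0 0 0 -0.02" --pt "0 0 0.001 0 0 0 -0.02"

```text
t: 8.93
eef_pos: [0.6247, 0.0794, 0.0562]
tool_rot: [-0.174, 0.025, 0.985, 0.005]
contact_force: [-1.8, 0.3, 12.7]
gripper_width: 0.51
```

Run:
```python
from h import *
from scipy.optimize import least_squares
d=np.load('pics/wrist6.npz');K,T=d['K'],d['T']
J=np.array([.58645,.10778]);a=-.0497;c,s=np.cos(a),np.sin(a);th=np.radians(18)
def w(xr,yr,zr):
    x=.04+np.cos(th)*xr+np.sin(th)*zr; z=.042-np.sin(th)*xr+np.cos(th)*zr
    return np.array([J[0]+c*x-s*yr,J[1]+s*x+c*yr,z])
obs=[((403,170),(-.022,-.023,.045)),((554,180),(-.022,.023,.045)),((538,308),(.022,.023,.045)),((403,306),(.022,-.023,.045))]
f=lambda q:np.concatenate([proj(K,T,w(q[0]+p[0],q[1]+p[1],p[2]))*1.2-np.array(o) for o,p in obs])
r=least_squares(f,[-.033,0]);print(r.x,f(r.x).round(1))
def jw(x,y,z): return np.array([J[0]+c*x-s*y,J[1]+s*x+c*y,z])
for z in (.068,.060,.056): print('key',z,[(proj(K,T,jw(x,y,z))*1.2).round().tolist() for x,y in ((.01,-.076),(.01,-.04),(.07,-.04),(.07,-.076))])
im,*_=cam('wrist'); cv2.imwrite('pics/wrist7.png',im[:,:,::-1])
im2,*_=cam('wrist'); print(np.abs(im2.astype(float)-im).mean())
o=bot.get_obs();print(o['t'],o['eef_pos'],o['contact_force'],o['torque'],o['gripper_width'])
```

```text
[-0.03706668  0.000725  ] [-0.1  4.4 -0.1 -5.8  1.7 -0.2 -1.4  2. ]
key 0.068 [[264.0, 226.0], [354.0, 226.0], [354.0, 381.0], [260.0, 381.0]]
key 0.06 [[271.0, 228.0], [356.0, 228.0], [355.0, 375.0], [267.0, 375.0]]
key 0.056 [[273.0, 229.0], [357.0, 229.0], [356.0, 372.0], [270.0, 372.0]]
1.1285221354166666
9.0333 [0.62467666 0.07936813 0.05621281] [-1.41338477  0.15780566 12.76022061] [-0.26028399  0.91578631 -0.08416223] 0.5091377951645796
```

```bash
python3 -c "
from station import bot
print(bot.hand_in()); o=bot.get_obs(); print(o['t'],o['eef_pos'],o['contact_force'])"
```

```text
the job is handed in; nothing more can be done
None
the job is handed in; nothing more can be done
```

I pressed the key with one finger and stood the other in the runway. The block popped out and slid down against that finger, wholly out of the mould. I handed the job in at about 9 s; no verdict is reported.

**First contact:** with the tool vertical, the block stopped at runway x ≈ -46 mm, touching near the top edge of the pad instead of near -33 mm as described. I tilted the tool 20° so the pad stands square to the chute, and the block slid on a little and settled against it. While I tilted, the key came up by about 1 mm, so I pressed it down again.

**Last checks:**
- **Key:** about 12.8 N upward and no further travel, so it is at its stop. Its size in the wrist picture also fits fully down.
- **Block:** fitted at about runway x = -37 mm, y = +1 mm. It looked flat on the floor and showed no motion between pictures. The fit left up to 6 px (in the enlarged picture) of error.
- **Other things:** the spare showed no movement in the side pictures up to the tilt. The jar and cup were clear of the gripper, but I did not measure any of the three again at the end.

**Not confirmed:** the block's force on the finger could not be read apart from the key's. It rests on the picture and on the block having followed the finger down the slope. A sideways force of about -1.4 to -3 N along x while pressing also has no sure explanation; I took it as friction on the key.

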